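# Set up the wax injector for the next batch of ring moulds

### The arm

A 6-joint arm with a two-finger parallel gripper is mounted at the origin on the work surface. World frame = base frame: x ahead of the robot, y to its left, z up, the work surface at z = 0. Lengths are in mm, angles in rad, forces in N, time in s.
With the tool pointing down it reaches from about 275 to 825 mm from the base axis. Payload 4.9 kg.
Tool frame: the origin (TCP) lies at the very end of the fingers, on their centre line; the grasp point (between the pads) lies bot.grip_depth behind it (bot.grip_depth is the distance from the TCP to the grasp point, in mm); z points along the fingers, y is the line along which they close (so a half turn about z gives the same grasp; the last joint's range is limited). The gripper opens to 85 mm and grips with 20 to 120 N. Pads are 22 mm wide; open, the fingers measure 114 mm over their backs; the gripper's body (76 mm by 85 mm) begins 54 mm behind the grasp point. The pads swing forward as they close: fully open they stand 13 mm farther back than shut.
Start: joints at [-1.305, 0.326, -0.193, 1.052, 0, 1.437], TCP at [214.092, -506.639, 231.281] pointing down, gripper open.
Joint ranges: [-2.65, 2.65], [-0.97, 1.79], [-1.3, 1.35], [-1.93, 2.1], [-1.47, 1.37], [-3.14, 3.14]. Speed limits (rad/s): [2.57, 2.57, 3.14, 3.14, 3.14, 3.14].

### API

Orientations are given as a unit quaternion [x, y, z, w].
In Python, from plant import bot gives the robot as it stands. Calls block until the motion is done:
- bot.move_ptp(position, orientation): joint-space move of the TCP to a pose.
- bot.move_linear(position, rot=None, v=150, max_force=None): straight line of the TCP; rot=None keeps the orientation; v is the mean speed in mm/s. With max_force (N) it stops when the force on the tool has changed by that much, and returns True; else False.
- bot.goto_joints(angles): joint-space move.
- bot.grip(opening, grasp_force=None): finger opening in mm; grasp_force is the grip in N (None keeps the last); returns when the fingers have stopped.
- bot.sleep(seconds).
- bot.inverse_kinematics(position, orientation): joint angles nearest the present ones, or None.
- bot.get_obs(): the state.
- bot.read_camera(name): name is "side" or "top" or "wrist"; returns (picture, depth): 420x560x3 uint8, red, green, blue; 420x560 float32, mm along the optical axis (not along the pixel's ray), 0 where there is no reading.
- bot.camera_model(name): a dict with "fx", "fy", "cx", "cy" (pixels), "world_to_cam" (4x4, takes a point from world to camera coordinates). Camera axes: x right, y down, z forward; pixel columns grow to the right and rows downward; lengths in mm; the calibration is good to about 2 mm. A picture is of the moment at which its call begins: read the wrist's pose just before it. camera_model takes no time and is no camera call; for the wrist camera it gives the pose at the moment of the call.
A pose or a line that the arm cannot do raises bot.MotionError and nothing moves.
- bot.finish_job(): hands the job in; it is judged then, once.
The state is a dict: "time_s": time; "joint_pos": joint angles; "dq": joint speeds; "joint_efforts": joint torques, N m; "eef_pos": TCP position; "tool_rot": TCP orientation; "force": force on the tool from outside, world axes, zero at the start; "wrist_torque": the same for the moment, N m; "width": finger opening in mm; "grasp_force": force on a finger pad.
Only numpy, scipy, OpenCV 4.12 (cv2) and the standard library are available. Lean on these libraries where they do the work, as an engineer would, in place of code of your own. Each camera call takes 0.05 s, during which the arm holds its last target. There are 200 camera calls.

### The job

Get the wax injector ready for the next batch: turn the scale sleeve of the pressure regulator to 6, slide the two finished moulds that are standing in the feed lane out onto the cooling plate beside it, and slide every mould waiting on the bench in front of the lane into it, side by side, each with a long side flat against the fence. The moulds are loose halves, so keep them flat on the bench and do not lift them, and leave the other things on the bench where they are. When the sleeve, the lane and the plate are all as asked, press the start button all the way down and take your hand away.

Things in the scene. Friction and masses are not known exactly. Their poses are not given: they have to be found in the camera images.
- sleeve (a joint): scale sleeve on the regulator, rad: clockwise seen from above it grows from 0 (scale 0 at the index) to 5.236 (scale 10), with stops. A detent every 0.5236 rad is one number: 6 is 3.142. Let go, it springs into the nearest detent; each takes about 0.15 N m to pass. Lines and numerals 0 2 4 6 8 10 are on its black skirt; index: black line at the skirt's rim on the regulator's -x side
- sleeve_grip (a point): on the sleeve's vertical axis, 105 mm above the bench: the height to grip at. The knurled steel sleeve is 40 mm across and stands 78 to 121 mm above the bench; the scale skirt below it is 80 mm across, its top at 78 mm; the index post beside it reaches 79 mm, nothing else is higher. Turns with the sleeve
- regulator: fixed pressure regulator, aluminium block 56 mm square on a 90 mm square foot, the scale sleeve on top, 121 mm high in all; origin: centre of the foot's underside, z up, the index on its -x side
- lane: fixed feed lane, origin at the foot of the fence's front face, mid-length; x through the fence away from the robot, y along it. Grey plate flush with the bench: 115 mm to -x (green strip), 170 mm either side (black end lines). Fence 25 mm high, x 0 to 12 mm, y within 172 mm. The clamp, a white box 110 mm square, 127 mm high (189 with the cylinder on it), is centred at x -30, y 315 mm
- cooling: aluminium cooling plate let in flush with the bench, 150 mm (its x) by 200 mm (its y) with a dark border, past the lane's -y end (its sides lie along the lane's axes); origin: its centre at bench height. A mould with its centre within 50 mm in x and 75 mm in y counts as on it
- mould_a: rubber mould, a plain pink rounded block 52 mm (its x) by 66 mm (its y, the long side) by 30 mm high, 0.12 kg, two keyed halves with a dark parting line half way up; origin: centre of its underside; waiting on the bench in front of the lane; may be absent (None)
- mould_b: rubber mould, a plain pink rounded block 52 mm (its x) by 66 mm (its y, the long side) by 30 mm high, 0.12 kg, two keyed halves with a dark parting line half way up; origin: centre of its underside; as mould_a
- mould_c: rubber mould, a plain pink rounded block 52 mm (its x) by 66 mm (its y, the long side) by 30 mm high, 0.12 kg, two keyed halves with a dark parting line half way up; origin: centre of its underside; as mould_a
- mould_d: rubber mould, a plain pink rounded block 52 mm (its x) by 66 mm (its y, the long side) by 30 mm high, 0.12 kg, two keyed halves with a dark parting line half way up; origin: centre of its underside; as mould_a
- finished_a: rubber mould, a plain pink rounded block 52 mm (its x) by 66 mm (its y, the long side) by 30 mm high, 0.12 kg, two keyed halves with a dark parting line half way up; origin: centre of its underside; finished, standing in the lane at the start, clear of the fence, on its -y side
- finished_b: rubber mould, a plain pink rounded block 52 mm (its x) by 66 mm (its y, the long side) by 30 mm high, 0.12 kg, two keyed halves with a dark parting line half way up; origin: centre of its underside; finished, standing in the lane at the start, clear of the fence, on its +y side
- start (a joint): start button, travel in m: 0 released, 0.006 fully down; springs back, fully down takes 5 N, counts as pressed past 0.004
- start_top (a point): centre of the top of the blue start button, 28 mm across, 68 mm above the bench; pressed straight down. It stands in a 44 mm steel ring at the end nearer the robot of a fixed white box (150 by 85 by 50 mm high) whose other end, 77 mm away, carries a red emergency stop 78 mm high
- spray: bystander: white spray can 54 mm across, 190 mm high; origin: centre of its underside
- bowl: bystander: white bowl, 110 mm across, 45 mm high; origin: centre of its underside
- talc: bystander: small white jar, 40 mm across, 38 mm high; origin: centre of its underside
- tweezers: bystander: steel tweezers 122 by 12 by 8 mm, lying along their x; origin: centre of the underside
- brush: bystander: brush 130 mm long, lying along its x; origin: on its underside
- pattern: bystander: green wax ring pattern, 46 by 28 by 6 mm, lying flat among the waiting moulds; origin: under the ring's centre
Not all that is in view belongs to the job. Leave any red look-alike of the mould_b alone. What is shaped like the finished_b but green is not meant.

How it is judged (in metres and radians):
On the way, in this order (a step that is already met when the one before it is completed fails the run):
1. the sleeve stands at 6, both finished moulds are on the cooling plate and every waiting mould is in the lane, a long side flat against the fence (value of joint sleeve between 3.01159 and 3.27159 rad and x of each of mould_a, mould_b, mould_c, mould_d in the frame of lane above -0.0315 m and y of mould_a in the frame of lane between -0.145 and 0.145 m and angle between the x axis of each of mould_a, mould_b, mould_c, mould_d and the x axis of lane, either way round below 0.1 rad and height (world z) of each of mould_a, mould_b, mould_c, mould_d, finished_a, finished_b below 0.008 m and y of mould_b in the frame of lane between -0.145 and 0.145 m and y of mould_c in the frame of lane between -0.145 and 0.145 m and y of mould_d in the frame of lane between -0.145 and 0.145 m and x of finished_a in the frame of cooling between -0.05 and 0.05 m and y of finished_a in the frame of cooling between -0.075 and 0.075 m and x of finished_b in the frame of cooling between -0.05 and 0.05 m and y of finished_b in the frame of cooling between -0.075 and 0.075 m), for 0.2 s.
2. then the start button is pressed fully down (value of joint start above 0.004 m), for 0.05 s.
At the end, for the whole second after the job is handed in: Sleeve at 6 (within 0.13 rad); waiting moulds flat in the lane, at most 5 mm from the fence, square within 0.1 rad, centres at most 145 mm from its middle; finished moulds flat, centres within 50 (x) and 75 mm (y) of the plate's; all at rest, start button released (all of step 1 and linear speed of each of mould_a, mould_b, mould_c, mould_d, finished_a, finished_b below 0.02 m/s and value of joint start below 0.002 m); the robot touches nothing.
It fails at once if a mould is lifted off the bench (by 30 mm) (height (world z) of any of mould_a, mould_b, mould_c, mould_d, finished_a, finished_b above 0.03 m).
It fails at once if a bystander is moved by more than 30 mm (the small jar and the wax pattern among the moulds: 60 mm) (distance of any of spray, bowl, tweezers, brush from where it was at the start of the episode above 0.03 m or distance of any of talc, pattern from where it was at the start of the episode above 0.06 m).
It fails at once if the spray can is tipped (angle between spray's own z axis and vertical above 0.5 rad).
Of mould_a, mould_b, mould_c, mould_d only 3 to 4 are there at a start; the rules pass over those that are not, and their reading is None.
At some moment in a run one of mould_a, mould_b, mould_c, mould_d, finished_a, finished_b may be knocked a few centimetres aside while the robot is not near it.
Once in a run the grip may slacken for a moment while it holds something.
It also fails if it takes over 210 s, if anything falls off the work surface, if the arm or the gripper's body presses on something with over 40 N, if the wrist force passes 120 N, or if a joint passes its speed limit or range.

## Working session

There is one attempt and no reset: what is moved stays moved. The work goes in short steps, each a Python script; the robot and the scene stay as the last script left them, time stands still between calls to the robot, and variables do not carry over. Pictures are saved under pics/ and viewed, at most 14 in all, crops included, and the job is handed in when it is done.

```bash
ls; mkdir -p pics; python3 - <<'E'
from plant import bot
import cv2
for n in ("top","side"):
    p,d=bot.read_camera(n); cv2.imwrite(f"pics/{n}0.png",cv2.cvtColor(p,cv2.COLOR_RGB2BGR))
    m=bot.camera_model(n); print(n,m["fx"],m["cx"],m["cy"],m["world_to_cam"].round(3).tolist() if hasattr(m["world_to_cam"],'round') else m["world_to_cam"])
print(bot.get_obs(),bot.grip_depth)
E
```

```text
pics
top 500.72809495307837 270.53767009400275 209.13614471713325 [[0.02, -1.0, -0.003, -18.774], [-0.992, -0.02, -0.127, 482.947], [0.126, 0.005, -0.992, 1647.105], [0.0, 0.0, 0.0, 1.0]]
side 380.3587324869898 277.6043351635013 206.67606745647495 [[-0.964, -0.264, 0.023, 461.05], [-0.177, 0.578, -0.797, 150.018], [0.197, -0.772, -0.604, 1098.947], [0.0, 0.0, 0.0, 1.0]]
{'time_s': 0.1, 'joint_pos': array([-1.30517993e+00,  3.26888632e-01, -1.93466481e-01,  1.05200726e+00,
       -2.77533079e-05,  1.43663162e+00]), 'dq': array([-5.07999326e-04, -2.66473632e-03,  1.31710380e-04,  1.54879574e-03,
       -5.20836106e-05,  4.89033799e-04]), 'joint_efforts': array([ 6.52304207e-04, -4.44241619e+01,  2.63037640e+01,  7.89487181e-03,
       -1.18801881e-04,  1.58113522e-05]), 'eef_pos': array([ 213.95292157, -506.1185996 ,  230.57647268]), 'tool_rot': array([ 9.80088013e-01,  1.98562013e-01, -6.52745018e-05, -7.80421115e-04]), 'force': array([ 1.14933822,  1.18424804, -0.64055657]), 'wrist_torque': array([-0.00820766, -0.0457439 , -0.00607482]), 'grasp_force': 0.0, 'width': 85.7344334395674} 18.700000000000003
```

View pics/top0.png

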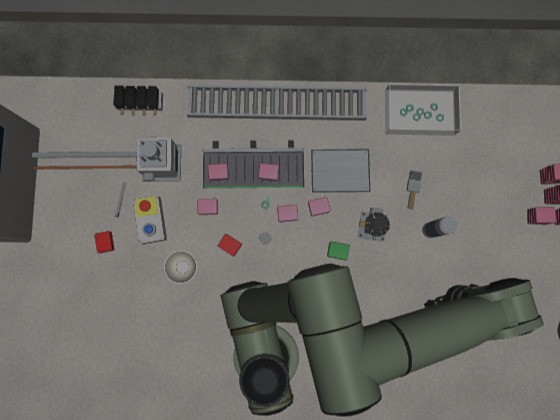

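View pics/side0.png

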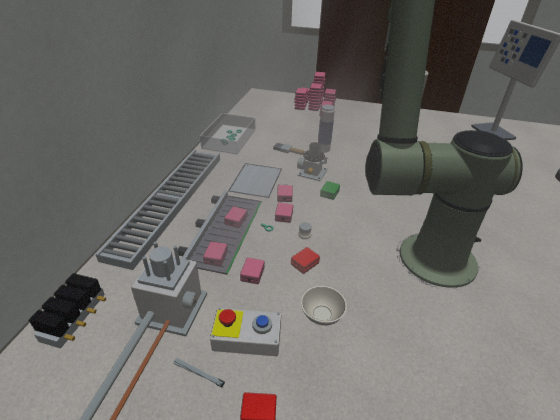

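The top view shows these things:
- **Finished moulds:** (218,172) and (269,171), in the lane.
- **Waiting pink moulds:** (207,206), (288,213) and (319,206). No fourth is visible.
- **Plate:** (340,170).
- **Regulator:** (375,224).
- **Button:** (149,229).
- **Decoys:** red blocks at (104,242) and (230,244), a green one at (339,251), and a far pink stack at (545,190). They are the wrong colour or off the bench in front of the lane, so I'll leave them alone.

```bash
cat > h.py <<'E'
from plant import bot
import numpy as np, cv2
from scipy.spatial.transform import Rotation as R
def q(a): return (R.from_euler('z',a)*R.from_euler('x',np.pi)).as_quat()   # tool y closes along angle a-90deg
def ray(m,uv,z):
    W=np.asarray(m["world_to_cam"]);Rm=W[:3,:3];c=-Rm.T@W[:3,3]
    uv=np.atleast_2d(np.asarray(uv,float))
    d=np.c_[(uv[:,0]-m["cx"])/m["fx"],(uv[:,1]-m["cy"])/m["fy"],np.ones(len(uv))]@Rm
    return (c+d*((z-c[2])/d[:,2])[:,None])[:,:2]
def shot(n,save=None):
    m=bot.camera_model(n);p,d=bot.read_camera(n)
    if save: cv2.imwrite(f"pics/{save}.png",cv2.cvtColor(p,cv2.COLOR_RGB2BGR))
    return m,p,d
def world(m,d):
    v,u=np.mgrid[:d.shape[0],:d.shape[1]]
    P=np.stack([(u-m["cx"])/m["fx"]*d,(v-m["cy"])/m["fy"]*d,d],-1)
    W=np.asarray(m["world_to_cam"]);return (P-W[:3,3])@W[:3,:3]
def pink(p):
    h=cv2.cvtColor(p,cv2.COLOR_RGB2HSV)
    k=((h[...,0]>160)|(h[...,0]<4))&(h[...,1]>55)&(h[...,1]<185)&(h[...,2]>90)
    return k.astype(np.uint8)
def moulds(m,p,d,amin):
    """top faces of pink blocks: [x,y,yaw of mould x mod pi,w,l,u,v]"""
    W=world(m,d);k=pink(p)&((W[...,2]>25)&(W[...,2]<36)&(d>0)).astype(np.uint8)
    k=cv2.morphologyEx(k,cv2.MORPH_OPEN,np.ones((3,3),np.uint8))
    out=[]
    for c in cv2.findContours(k,cv2.RETR_EXTERNAL,cv2.CHAIN_APPROX_NONE)[0]:
        if cv2.contourArea(c)<amin: continue
        w=ray(m,c[:,0],30).astype(np.float32)
        (x,y),(a,b),t=cv2.minAreaRect(w); t=np.radians(t)
        if a>b: a,b,t=b,a,t+np.pi/2
        out.append([x,y,(t+np.pi/2)%np.pi-np.pi/2,a,b,*c[:,0].mean(0)])
    return np.array(out)
E
python3 - <<'E'
from h import *
np.set_printoptions(suppress=True,precision=2)
m,p,d=shot("top"); print(moulds(m,p,d,60))
for n,z,uv in (("lane corners/plate",0,[(203,187),(303,187),(204,150),(303,150),(312,150),(369,150),(369,191),(312,191)]),("reg",121,[(377,222)]),("btn",68,[(149,229)]),("can",190,[(446,226)]),("talc,ring",0,[(265,238),(265,204)])): print(n,ray(m,uv,z))
W=np.asarray(bot.camera_model("wrist")["world_to_cam"]);o=bot.get_obs()
T=np.eye(4);T[:3,:3]=R.from_quat(o["tool_rot"]).as_matrix();T[:3,3]=o["eef_pos"]
print(W@T)
E
```

```text
[]
lane corners/plate [[ 559.1   224.46]
 [ 565.9  -118.71]
 [ 689.11  225.85]
 [ 695.83 -117.14]
 [ 696.45 -148.3 ]
 [ 700.32 -345.59]
 [ 556.49 -344.93]
 [ 552.62 -149.71]]
reg [[ 437.48 -346.36]]
btn [[405.28 385.68]]
can [[ 422.23 -539.68]]
talc,ring [[388.21   7.86]
 [504.44  10.37]]
[[  0.     1.     0.     0.63]
 [ -0.95   0.    -0.31  32.24]
 [ -0.31   0.     0.95 160.84]
 [  0.     0.     0.     1.  ]]
```

```bash
python3 - <<'E'
from h import *
np.set_printoptions(suppress=True,precision=2)
m,p,d=shot("top");h=cv2.cvtColor(p,cv2.COLOR_RGB2HSV);W=world(m,d)
for u,v in ((218,172),(207,206),(288,213),(230,244),(104,242)): print(h[v,u],W[v,u])
for a in (0,np.pi/2,np.pi,-np.pi/2):
    for P in ([420,-346,260],[480,30,420],[480,-200,420]):
        j=bot.inverse_kinematics(P,q(a)); print(round(a,1),P,None if j is None else np.round(j,2))
E
```

```text
[168  78 143] [607.25 171.76  26.07]
[169  76 144] [489.26 203.92  33.1 ]
[166  65 146] [ 271.08  -17.79 1694.92]
[  2 170 141] [363.94 123.4   28.36]
[  1 184 141] [361.79 540.98  35.05]
0 [420, -346, 260] [-0.82  0.3  -0.16  1.12  0.    2.32]
0 [480, 30, 420] [-0.09  0.14  0.04  1.47  0.    3.05]
0 [480, -200, 420] [-0.54  0.22  0.14  1.49  0.    2.6 ]
1.6 [420, -346, 260] [-0.82  0.3  -0.16  1.12  0.    0.75]
1.6 [480, 30, 420] [-0.09  0.14  0.04  1.47  0.    1.48]
1.6 [480, -200, 420] [-0.54  0.22  0.14  1.49  0.    1.03]
3.1 [420, -346, 260] [-0.82  0.3  -0.16  1.12  0.   -0.82]
3.1 [480, 30, 420] [-0.09  0.14  0.04  1.47  0.   -0.09]
3.1 [480, -200, 420] [-0.54  0.22  0.14  1.49  0.   -0.54]
-1.6 [420, -346, 260] [-0.82  0.3  -0.16  1.12  0.   -2.4 ]
-1.6 [480, 30, 420] [-0.09  0.14  0.04  1.47  0.   -1.66]
-1.6 [480, -200, 420] [-0.54  0.22  0.14  1.49  0.   -2.11]
```

```bash
python3 - <<'E'
from h import *
np.set_printoptions(suppress=True,precision=2)
bot.move_ptp([437,-346,290],q(np.pi)); shot("wrist","reg1")
for i,P in enumerate(([530,60,420],[530,-170,420])):
    bot.move_ptp(P,q(np.pi)); bot.sleep(.3); m,p,d=shot("wrist",f"w{i}"); np.savez(f"w{i}.npz",p=p,d=d,W=m["world_to_cam"],f=[m["fx"],m["fy"],m["cx"],m["cy"]])
a,b=cv2.imread("pics/w0.png"),cv2.imread("pics/w1.png")
cv2.imwrite("pics/w01.png",cv2.resize(np.vstack([a,b]),None,fx=.71,fy=.71))
m,p,d=shot("top","top1")
print(bot.get_obs()["time_s"])
E
```

```text
5.4583
```

View pics/reg1.png

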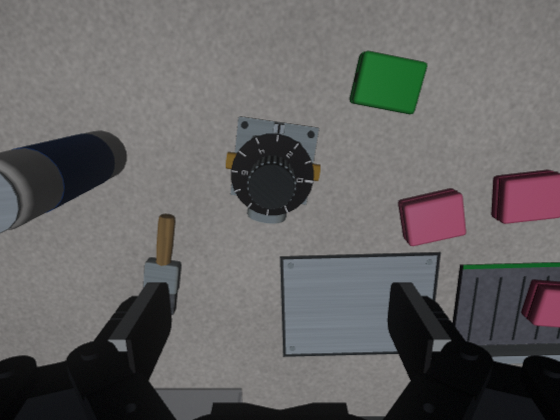

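View pics/w01.png

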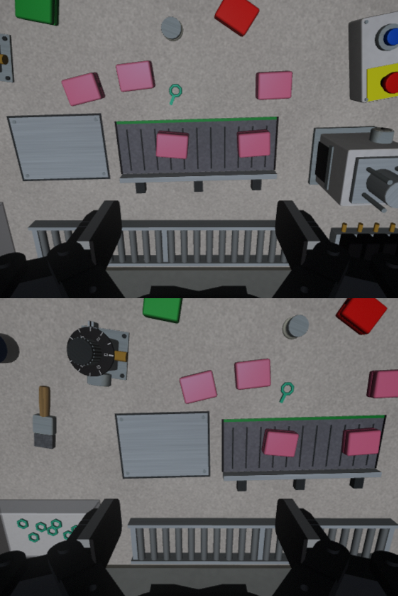

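```bash
python3 - <<'E'
import cv2
p=cv2.imread("pics/reg1.png")[105:230,210:340]; cv2.imwrite("pics/reg1c.png",cv2.resize(p,None,fx=4.5,fy=4.5,interpolation=cv2.INTER_CUBIC))
E
```

```text
(no output)
```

View pics/reg1c.png

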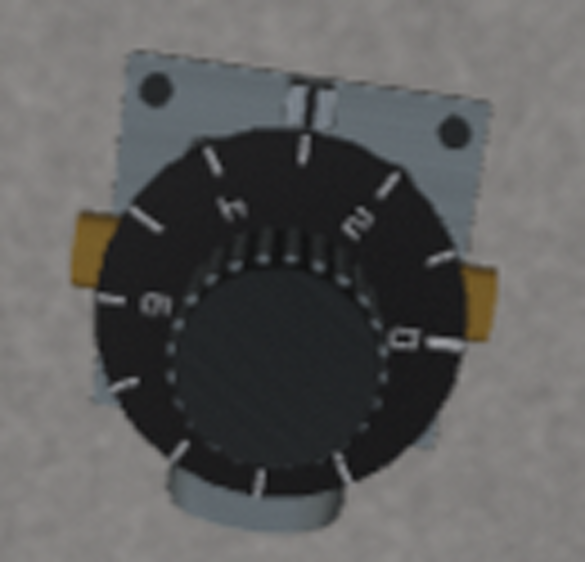

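The index (crop (312,100)) stands at line 3, so three detents clockwise are needed. I'll turn the sleeve now.

```bash
python3 - <<'E'
from h import *
np.set_printoptions(suppress=True,precision=3)
bot.move_ptp([437,-346,290],q(np.pi)); bot.sleep(.2)
m,p,d=shot("wrist","reg2")
s,t=ray(m,[(271.8,182.8)],121)[0],ray(m,[(272.4,174.3)],78)[0]; print("sleeve top, skirt",s,t)
c=(s+t)/2 if np.hypot(*(s-t))<6 else None
bot.grip(70); bot.move_ptp([*c,170],q(np.pi)); bot.move_linear([*c,86.5],v=80,max_force=15)
print(bot.get_obs()["eef_pos"])
bot.grip(30,60); o=bot.get_obs(); print(o["width"],o["grasp_force"],o["force"],o["eef_pos"])
for a in np.linspace(np.pi,np.pi/2-.04,7)[1:]:
    bot.move_linear([*c,86.5],rot=q(a),v=60)
    o=bot.get_obs(); print(round(a,2),o["force"],o["wrist_torque"][2],o["width"],o["joint_pos"][5])
bot.grip(70); bot.move_linear([*c,170],v=120)
bot.move_ptp([437,-346,290],q(np.pi)); bot.sleep(.2)
m,p,d=shot("wrist","reg3"); x=cv2.imread("pics/reg3.png")[105:230,210:340]; cv2.imwrite("pics/reg3c.png",cv2.resize(x,None,fx=3,fy=3,interpolation=cv2.INTER_CUBIC))
print(bot.get_obs()["time_s"])
E
```

```text
sleeve top, skirt [ 435.931 -350.697] [ 438.119 -350.956]
[ 437.394 -351.196   87.082]
38.79177317045659 60.116461515426636 [-1.886 -4.931  5.468] [ 437.385 -352.931   87.717]
2.87 [-4.126 -4.693  6.513] 0.045586370697730895 38.9789880090897 -0.5395518877913081
2.6 [-2.781 -5.82   5.23 ] 0.05395952155685959 38.68031987374418 -0.27126887369870695
2.34 [-1.809 -6.487  2.135] 0.012159422740014903 38.015901029613445 -0.0025929235724407667
2.07 [-3.035 -5.935  5.096] 0.1306928753873365 38.84536070325077 0.26547068613218266
1.8 [-3.004 -4.679  3.248] -0.029278423617461878 38.937790597732146 0.5343870990166194
1.53 [-3.724 -6.623  4.707] 0.17557787789868473 38.91938527655551 0.8024335436861504
14.5083
```

View pics/reg3c.png

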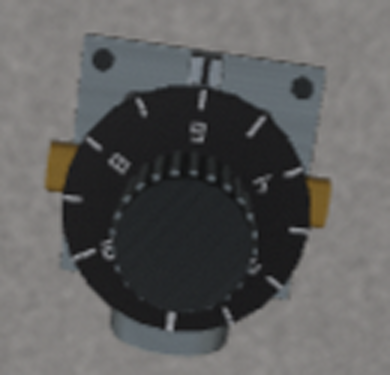

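The sleeve now reads 6 at the index. Next I'll measure the lane and the moulds.

```bash
cat >> h.py <<'E'
def moulds(m,p,amin=900):
    h=cv2.cvtColor(p,cv2.COLOR_RGB2HSV)
    k=((h[...,0]>155)&(h[...,1]>45)&(h[...,1]<175)).astype(np.uint8)
    k=cv2.morphologyEx(k,cv2.MORPH_OPEN,np.ones((3,3),np.uint8)); out=[]
    for c in cv2.findContours(k,cv2.RETR_EXTERNAL,cv2.CHAIN_APPROX_NONE)[0]:
        if cv2.contourArea(c)<amin: continue
        b=np.zeros_like(k);cv2.drawContours(b,[c],-1,1,-1);b&=k
        v=h[...,2][b>0].astype(float); b&=(h[...,2]>.8*np.percentile(v,75)).astype(np.uint8)  # lit top face
        b=cv2.morphologyEx(b,cv2.MORPH_OPEN,np.ones((5,5),np.uint8))
        cc=cv2.findContours(b,cv2.RETR_EXTERNAL,cv2.CHAIN_APPROX_NONE)[0]
        if not cc: continue
        c=max(cc,key=cv2.contourArea)[:,0]
        w=ray(m,c,30).astype(np.float32); (x,y),(s,l),t=cv2.minAreaRect(w); t=np.radians(t)
        if s>l: s,l,t=l,s,t+np.pi/2
        out.append([x,y,(t+np.pi/2)%np.pi-np.pi/2,s,l,*c.mean(0)])
    return np.array(out)
def load(f):
    z=np.load(f); return dict(zip(("fx","fy","cx","cy"),z["f"]),world_to_cam=z["W"]),z["p"],z["d"]
E
python3 - <<'E'
from h import *
np.set_printoptions(suppress=True,precision=3)
for f in ("w0.npz","w1.npz"):
    m,p,d=load(f); print(moulds(m,p))
    h=cv2.cvtColor(p,cv2.COLOR_RGB2HSV); g=((h[...,0]>50)&(h[...,0]<75)&(h[...,1]>120)).astype(np.uint8)
    for c in cv2.findContours(g,cv2.RETR_EXTERNAL,cv2.CHAIN_APPROX_NONE)[0]:
        if cv2.arcLength(c,1)<150: continue
        w=ray(m,c[:,0],0).astype(np.float32); print("green",cv2.minAreaRect(w),c[:,0].mean(0))
    # cooling plate: closed quad of the dark border
    e=(h[...,2]<50).astype(np.uint8)
    for c in cv2.findContours(e,cv2.RETR_CCOMP,cv2.CHAIN_APPROX_NONE)[0]:
        r=cv2.minAreaRect(ray(m,c[:,0],0).astype(np.float32)) if len(c)>100 else None
        if r and 120<min(r[1])<170 and 170<max(r[1])<230: print("plate",r)
    # fence: brightness jumps along a world-x scan at y of 3 places, taken on z=25
E
```

```text
[[ 615.731    5.112   -0.087   48.862   62.252  241.493  205.529]
 [ 612.854  176.415    0.081   49.029   62.109  357.894  203.489]
 [ 500.042 -168.213    0.236   49.004   62.902  113.208  125.383]
 [ 492.84   209.348    0.052   49.003   63.875  387.09   119.776]
 [ 475.384  -62.214    0.117   49.21    62.363  188.608  106.665]]
green ((567.4066772460938, 56.17779541015625), (5.4030537605285645, 340.1056823730469), 1.6836562156677246) [276.748 169.32 ]
green ((355.138427734375, -243.89947509765625), (78.76115417480469, 43.700538635253906), 80.74857330322266) [53.194 14.543]
plate ((629.29638671875, -243.47708129882812), (146.61488342285156, 198.44349670410156), 1.614108681678772)
[[ 615.563    4.66    -0.085   48.786   62.505  395.759  205.319]
 [ 612.622  176.133    0.088   48.773   62.393  512.437  203.599]
 [ 500.037 -168.23     0.239   48.961   62.435  278.728  124.861]
 [ 493.351  199.263   -1.518   44.342   48.575  544.84   121.624]
 [ 475.245  -61.938    0.116   49.167   63.655  356.723  106.409]]
green ((567.2503051757812, 57.33454132080078), (5.500560283660889, 341.1263427734375), 1.6791493892669678) [428.247 169.241]
green ((355.81689453125, -236.8813018798828), (69.64128112792969, 42.44338607788086), 80.40641021728516) [229.268  14.331]
```

```bash
python3 - <<'E'
import cv2
p=cv2.imread("pics/w0.png")[90:280]; cv2.imwrite("pics/w0c.png",cv2.resize(p[:,:450],None,fx=1.75,fy=1.75,interpolation=cv2.INTER_CUBIC))
E
```

```text
(no output)
```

View pics/w0c.png

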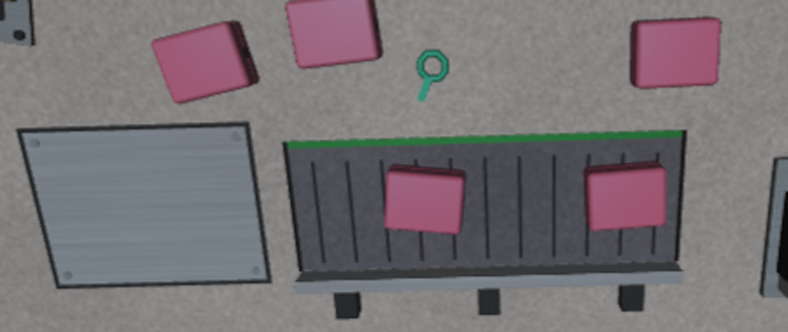

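There are three waiting moulds (crop (205,62), (333,30), (675,52)) and two finished ones. The lane yaw is 0.029 rad with its origin near (680,60). I'll move the finished moulds first.

```bash
cat >> h.py <<'E'
LY=.0293; LO=np.array([679.8,60.]); PC=np.array([629.3,-243.5])
Rl=np.array([[np.cos(LY),-np.sin(LY)],[np.sin(LY),np.cos(LY)]])
def L(x,y): return LO+Rl@[x,y]
def toL(xy): return (np.asarray(xy)-LO)@Rl
def st(t=""):
    o=bot.get_obs(); print(t,"t%.1f w%.1f gf%.1f"%(o["time_s"],o["width"],o["grasp_force"]),"F",o["force"].round(1),"p",o["eef_pos"].round(1)); return o
def grab(x,y,yaw,f=30):
    bot.grip(82); bot.move_ptp([x,y,110],q(yaw+np.pi)); 
    if bot.move_linear([x,y,3],v=100,max_force=12): print("contact on descent")
    bot.grip(50,f); return st("grab")
def slide(pts,v=70):
    for p in pts: bot.move_linear([*p,3],rot=q(LY+np.pi),v=v); o=st("slide")
    return o
def letgo():
    bot.grip(82); p=bot.get_obs()["eef_pos"]; bot.move_linear([p[0],p[1],110],v=120)
def look(name=None,P=(530,0,440)):
    bot.move_ptp(list(P),q(np.pi)); bot.sleep(.2); m,p,d=shot("wrist",name); M=moulds(m,p)
    for r in M: print("mould",r[:5].round(2),"lane",toL(r[:2]).round(1),"rel yaw %.3f"%(r[2]-LY),"plate",((r[:2]-PC)@Rl).round(1))
    return M
E
python3 - <<'E'
from h import *
P=lambda y: PC+Rl@[0,y]
grab(615.6,5,-.086); slide([L(-62,-80),P(-55)]); letgo()
look("f1")
E
```

```text
grab t17.9 w65.3 gf34.8 F [-0.9  0.1  4.6] p [616.4   4.9   4. ]
slide t18.4 w65.6 gf34.9 F [-0.2 -0.7  4.8] p [621.3 -22.    4. ]
slide t22.5 w65.5 gf32.1 F [-0.4  5.2  6.8] p [ 631.8 -297.     4. ]
mould [ 631.39 -295.98   -0.     48.43   63.55] lane [ -58.8 -354.4] rel yaw -0.030 plate [  0.6 -52.5]
mould [6.1290e+02 1.7646e+02 9.0000e-02 4.8870e+01 6.2490e+01] lane [-63.5 118.4] rel yaw 0.056 plate [ -4.1 420.3]
mould [ 4.9991e+02 -1.6829e+02  2.4000e-01  4.8970e+01  6.2880e+01] lane [-186.5 -222.9] rel yaw 0.208 plate [-127.1   79. ]
mould [4.9293e+02 2.0926e+02 5.0000e-02 4.8960e+01 6.3820e+01] lane [-182.4  154.7] rel yaw 0.021 plate [-123.   456.6]
mould [ 4.7523e+02 -6.2320e+01  1.2000e-01  4.9090e+01  6.2620e+01] lane [-208.1 -116.3] rel yaw 0.092 plate [-148.7  185.6]
```

Works well. Now the second finished mould and the first waiting one.

```bash
cat >> h.py <<'E'
def fence(y):
    p=L(-26,y)
    hit=bot.move_linear([*L(-18,y),3],v=25,max_force=10); o=st("fence hit %s"%hit); print("lane",toL(o["eef_pos"][:2]).round(1))
E
python3 - <<'E'
from h import *
P=lambda y: PC+Rl@[0,y]
grab(612.8,176.3,.086); slide([L(-62,60),P(55)]); letgo()
M=look("f2")
w=[r for r in M if abs(r[0]-500)<15 and abs(r[1]+168)<15]
if len(w):
    w=w[0]; grab(*w[:3]); slide([(575,-168),L(-90,-115),L(-34,-115)]); fence(-115); letgo(); look("f3")
E
```

```text
grab t29.0 w64.8 gf34.8 F [-0.6  0.1  4.9] p [613.5 176.4   4. ]
slide t30.0 w65.3 gf35.0 F [0.6 2.3 5.9] p [617.2 118.6   4. ]
slide t34.5 w65.3 gf35.3 F [-0.1  4.6  7.4] p [ 628.6 -187.     4. ]
mould [ 631.09 -296.18   -0.     48.4    63.3 ] lane [ -59.1 -354.6] rel yaw -0.030 plate [  0.3 -52.7]
mould [ 627.9  -186.01   -0.     48.24   62.68] lane [ -59.1 -244.4] rel yaw -0.030 plate [ 0.3 57.5]
mould [ 5.0000e+02 -1.6825e+02  2.4000e-01  4.9070e+01  6.2940e+01] lane [-186.4 -222.9] rel yaw 0.208 plate [-127.   79.]
mould [4.9286e+02 2.0929e+02 5.0000e-02 4.8930e+01 6.3730e+01] lane [-182.5  154.7] rel yaw 0.019 plate [-123.1  456.6]
mould [ 4.7533e+02 -6.2330e+01  1.2000e-01  4.9160e+01  6.2580e+01] lane [-208.  -116.3] rel yaw 0.088 plate [-148.6  185.6]
grab t40.7 w65.4 gf33.9 F [-0.2 -1.   6.1] p [ 500.6 -168.6    3.8]
slide t41.9 w65.1 gf34.5 F [-4.2  0.5 10.8] p [ 573.6 -168.1    3.8]
slide t43.6 w65.3 gf34.0 F [-0.5 -1.8  5. ] p [594.2 -58.1   3.8]
slide t44.6 w65.3 gf34.5 F [-3.3  0.3  8.9] p [648.9 -55.3   3.9]
fence hit True t45.2 w65.1 gf33.9 F [-0.4  0.1  4.7] p [662.2 -54.8   3.9]
lane [ -21.  -114.2]
mould [661.29 -53.55   0.    48.29  62.26] lane [ -21.8 -113. ] rel yaw -0.029 plate [ 37.5 188.9]
mould [ 6.3349e+02 -1.8302e+02 -1.0000e-01  4.9120e+01  6.1850e+01] lane [ -53.4 -241.6] rel yaw -0.134 plate [ 6.  60.3]
mould [ 631.03 -296.18    0.     48.37   63.37] lane [ -59.2 -354.6] rel yaw -0.029 plate [  0.2 -52.7]
mould [4.9679e+02 1.7100e+02 5.0000e-02 4.9040e+01 6.3840e+01] lane [-179.7  116.3] rel yaw 0.023 plate [-120.3  418.2]
mould [ 4.7527e+02 -6.2270e+01  1.2000e-01  4.9230e+01  6.2490e+01] lane [-208.  -116.2] rel yaw 0.087 plate [-148.6  185.7]
```

w1 is against the fence, which puts the fence about 4 mm further out than I estimated. The disturbance shifted w3 by 38 mm. On to w2 and w3.

```bash
sed -i 's/LO=np.array(\[679.8,60.\])/LO=np.array([684.,60.])/' h.py; python3 - <<'E'
from h import *
grab(475.3,-62.3,.117); slide([(575,-62),L(-97,0),L(-36,0)]); fence(0); letgo()
M=look("f4")
w=[r for r in M if r[0]<540 and r[1]>100]
if len(w)==1:
    grab(*w[0][:3]); slide([L(-97,115),L(-36,115)]); fence(115); letgo(); look("f5",(530,-20,440))
E
```

```text
grab t51.2 w65.4 gf33.6 F [-0.9  0.2  6. ] p [475.9 -62.5   3.8]
slide t52.7 w65.4 gf34.5 F [-8.1  0.3 12.1] p [572.9 -62.    3.8]
slide t54.6 w65.4 gf33.7 F [-0.6 -3.8  5.3] p [588.   56.9   3.8]
slide t55.6 w65.1 gf34.3 F [-4.1  0.7  9.8] p [647.3  60.1   3.8]
fence hit True t56.2 w65.7 gf33.7 F [-1.5  0.   5.7] p [658.9  60.5   3.9]
lane [-25.1   1.2]
mould [661.33 -54.2    0.    48.29  61.96] lane [ -26.  -113.5] rel yaw -0.029 plate [ 37.6 188.3]
mould [657.93  61.68   0.    48.13  62.03] lane [-26.    2.4] rel yaw -0.029 plate [ 37.6 304.2]
mould [ 6.3344e+02 -1.8274e+02 -1.0000e-01  4.9150e+01  6.1640e+01] lane [ -57.7 -241.2] rel yaw -0.133 plate [ 5.9 60.6]
mould [ 631.19 -296.08    0.     48.37   63.42] lane [ -63.2 -354.4] rel yaw -0.029 plate [  0.4 -52.6]
mould [4.9679e+02 1.7104e+02 5.0000e-02 4.8890e+01 6.3880e+01] lane [-183.9  116.5] rel yaw 0.023 plate [-120.3  418.2]
grab t62.2 w65.3 gf34.1 F [-0.3 -0.2  6.1] p [497.4 171.1   3.8]
slide t63.6 w65.3 gf34.6 F [-4.5  0.   8.4] p [582.9 172.4   3.8]
slide t64.7 w65.2 gf34.3 F [-1.3 -0.2  5.8] p [644.6 174.1   3.9]
fence hit True t65.2 w65.4 gf34.1 F [-0.3 -0.5  6. ] p [655.6 174.5   3.9]
lane [-25.  115.3]
mould [661.68 -53.95   0.    48.33  62.19] lane [ -25.6 -113.2] rel yaw -0.028 plate [ 37.9 188.5]
mould [658.22  61.87   0.    48.17  61.65] lane [-25.7   2.6] rel yaw -0.028 plate [ 37.9 304.4]
mould [654.77 175.05   0.    48.01  63.01] lane [-25.8 115.9] rel yaw -0.028 plate [ 37.7 417.6]
mould [ 6.3339e+02 -1.8260e+02 -1.0000e-01  4.8960e+01  6.1140e+01] lane [ -57.7 -241. ] rel yaw -0.131 plate [ 5.9 60.8]
mould [ 631.64 -296.19    0.     48.41   63.24] lane [ -62.8 -354.5] rel yaw -0.028 plate [  0.8 -52.7]
```

```bash
python3 - <<'E'
import cv2
p=cv2.imread("pics/f5.png")[120:290,20:460]; cv2.imwrite("pics/f5c.png",cv2.resize(p,None,fx=1.8,fy=1.8,interpolation=cv2.INTER_CUBIC))
E
```

```text
(no output)
```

View pics/f5c.png

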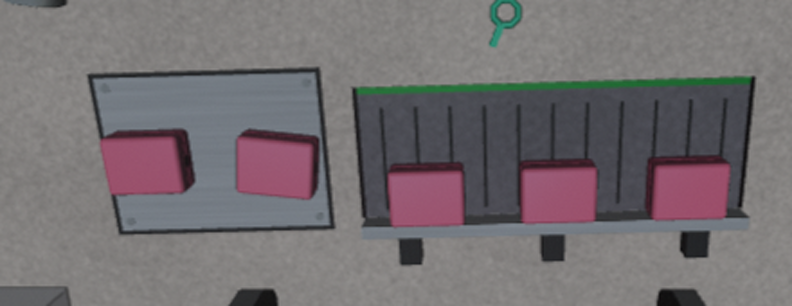

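All five moulds are placed: the two on the plate at (148,162) and (277,165), and three flat on the fence at (427,195), (558,192) and (688,188). Next I'll check for a hidden fourth mould and locate the button.

```bash
python3 - <<'E'
from h import *
np.set_printoptions(suppress=True,precision=2)
bot.grip(0); bot.move_ptp([405,386,250],q(np.pi)); bot.sleep(.2)
def blue(n,save=None):
    m,p,d=shot(n,save); h=cv2.cvtColor(p,cv2.COLOR_RGB2HSV)
    k=((h[...,0]>100)&(h[...,0]<128)&(h[...,1]>130)&(h[...,2]>60)).astype(np.uint8)
    for c in cv2.findContours(k,cv2.RETR_EXTERNAL,cv2.CHAIN_APPROX_NONE)[0]:
        if cv2.contourArea(c)>15:
            w=ray(m,c[:,0],68).astype(np.float32); print(n,"blue",cv2.minEnclosingCircle(w),c[:,0].mean(0),cv2.contourArea(c))
blue("wrist","btn"); blue("top","top2")
m,p,d=shot("top"); h=cv2.cvtColor(p,cv2.COLOR_RGB2HSV); k=((h[...,0]>155)&(h[...,1]>45)&(h[...,1]<150)&(h[...,2]>80)).astype(np.uint8)
for c in cv2.findContours(k,cv2.RETR_EXTERNAL,cv2.CHAIN_APPROX_NONE)[0]:
    if cv2.contourArea(c)>50: print("pink top",c[:,0].mean(0))
a=cv2.imread("pics/btn.png");b=cv2.imread("pics/top2.png"); cv2.imwrite("pics/bt.png",cv2.resize(np.hstack([a,b]),None,fx=.71,fy=.71))
E
```

```text
wrist blue ((409.485595703125, 392.92608642578125), 13.558990478515625) [286.14 186.01] 667.0
top blue ((405.93048095703125, 389.75494384765625), 13.007712364196777) [147.86 228.76] 34.5
pink top [546.07 214.99]
pink top [556.48 171.12]
pink top [356.86 168.13]
pink top [323.7  167.19]
pink top [251.86 158.89]
pink top [218.02 159.  ]
pink top [285.84 158.14]
```

View pics/bt.png

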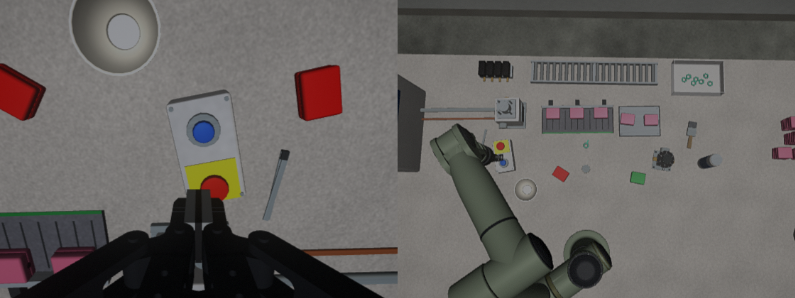

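No fourth mould. The button is at (409.5, 392.9); I'll press it.

```bash
python3 - <<'E'
from h import *
c=[409.5,392.9]
bot.move_ptp([*c,110],q(np.pi)); bot.move_linear([*c,74],v=60); st()
print(bot.move_linear([*c,57],v=20,max_force=18)); st("down"); bot.sleep(.3); st("hold")
bot.move_linear([*c,150],v=100)
look("end",(530,-20,440)); bot.move_ptp([437,-346,290],q(np.pi)); bot.sleep(.2); shot("wrist","reg4")
x=cv2.imread("pics/reg4.png")[105:230,210:340]; y=cv2.imread("pics/end.png")[120:290,20:460]
cv2.imwrite("pics/endc.png",np.hstack([cv2.resize(x,(250,240)),cv2.resize(y,(540,240))])); st()
E
```

```text
t72.5 w0.0 gf0.0 F [ 0.3  0.1 -0.3] p [409.5 392.9  73.9]
True
down t73.0 w-0.5 gf4.1 F [-1.7 -1.6  7.9] p [410.  393.3  66. ]
hold t73.3 w0.2 gf4.3 F [-2.1 -1.2  9.1] p [409.9 393.3  66. ]
mould [ 6.6144e+02 -5.3780e+01  4.0000e-02  4.8860e+01  6.2450e+01] lane [ -25.9 -113.1] rel yaw 0.008 plate [ 37.7 188.7]
mould [6.5817e+02 6.1390e+01 4.0000e-02 4.9000e+01 6.2390e+01] lane [-25.8   2.1] rel yaw 0.008 plate [ 37.8 303.9]
mould [6.5476e+02 1.7518e+02 3.0000e-02 4.8940e+01 6.2510e+01] lane [-25.8 116. ] rel yaw 0.005 plate [ 37.7 417.8]
mould [ 6.3338e+02 -1.8256e+02 -1.1000e-01  4.9210e+01  6.1310e+01] lane [ -57.7 -241. ] rel yaw -0.135 plate [ 5.9 60.8]
mould [ 6.3151e+02 -2.9618e+02  3.0000e-02  4.9270e+01  6.2580e+01] lane [ -62.9 -354.5] rel yaw -0.001 plate [  0.7 -52.7]
 t78.1 w0.0 gf0.0 F [ 0.8 -0.3  0.4] p [ 437.7 -345.4  290.5]
```

View pics/endc.png

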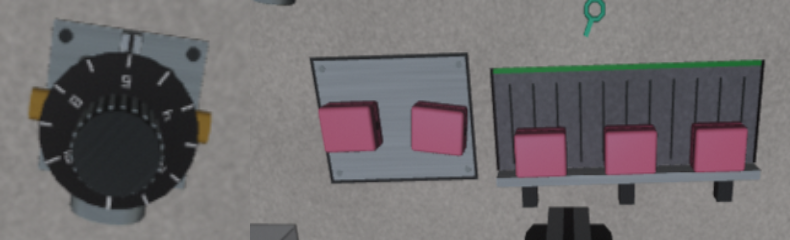

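The press stopped at z=66 under 8–9 N, so it's unclear whether the button bottomed out. I'll press again in small steps and log force against depth.

```bash
python3 - <<'E'
from h import *
c=[409.5,392.9]
bot.move_ptp([*c,110],q(np.pi)); bot.move_linear([*c,72],v=60)
for z in range(71,57,-1):
    r=bot.move_linear([*c,z],v=10,max_force=30); bot.sleep(.1); o=st(f"{z} {r}")
    if r or o["force"][2]>30: break
shot("side","side_press"); 
bot.move_linear([*c,150],v=100)
E
```

```text
71 False t81.9 w-0.4 gf0.9 F [-0.8  0.   1.8] p [409.7 393.1  71.3]
70 False t82.2 w-0.2 gf1.2 F [0.1 1.  2.8] p [409.8 393.1  70.2]
69 False t82.6 w-0.2 gf1.5 F [0.4 0.6 3.2] p [409.8 393.1  69.1]
68 False t83.0 w-0.3 gf1.8 F [-0.9  0.9  2.5] p [409.7 393.1  68.1]
67 False t83.3 w-0.1 gf2.1 F [1.1 1.7 4. ] p [409.7 393.1  67.1]
66 False t83.7 w0.2 gf2.4 F [1.1 1.3 4.7] p [409.7 393.1  66.1]
65 False t84.0 w0.0 gf5.7 F [-0.6  1.2 11.7] p [409.8 393.2  66. ]
64 False t84.3 w0.0 gf9.0 F [-2.8 -0.4 18.2] p [409.8 393.2  65.8]
63 False t84.7 w0.0 gf12.4 F [-4.5 -2.7 24.7] p [409.8 393.2  65.7]
62 False t85.0 w0.3 gf15.8 F [-6.3 -2.5 31.8] p [409.9 393.2  65.6]
```

The force rose like a spring to about 5 N over 6 mm (z=72 to 66), then hit a hard stop. The button went fully down both times.

```bash
python3 - <<'E'
from h import *
look("fin",(530,-20,440)); print(bot.finish_job())
E
```

```text
mould [660.65 -53.78   0.    48.34  62.33] lane [ -26.7 -113. ] rel yaw -0.028 plate [ 36.9 188.7]
mould [6.5812e+02 6.1360e+01 4.0000e-02 4.9050e+01 6.2460e+01] lane [-25.8   2.1] rel yaw 0.010 plate [ 37.7 303.9]
mould [6.5478e+02 1.7518e+02 3.0000e-02 4.8910e+01 6.2510e+01] lane [-25.8 116. ] rel yaw 0.004 plate [ 37.7 417.8]
mould [ 6.3344e+02 -1.8257e+02 -1.0000e-01  4.9090e+01  6.1130e+01] lane [ -57.6 -241. ] rel yaw -0.131 plate [ 5.9 60.8]
mould [ 630.72 -296.22    0.     48.42   63.07] lane [ -63.7 -354.5] rel yaw -0.028 plate [ -0.1 -52.7]
the job is handed in; nothing more can be done
None
```

I handed the job in with the sleeve at 6, both finished moulds on the cooling plate, all three waiting moulds flat against the fence, and the start button pressed fully down (twice) and released; no verdict came back.

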